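# Start a stone check on the gem tester

### The job

Start a stone check on the flat white gem tester using only the fingertips: first press down the raised front end of the rocker switch until it has gone fully over, then push the open sample drawer fully home, then press the long bar key all the way down and let it spring back up. Do it in that order, do not press the round or the square key, and leave the loose things around the tester where they are; nothing is picked up.

Things in the scene. Friction and masses are not known exactly. Their poses are not given: they have to be found in the camera images.
- tester: Fixed flat white gem tester, 170 deep (x), 330 wide (y), deck 62 mm high. Origin on the counter under its centre; x from its front (robot side) to its back, y to its left seen from the robot, z up. Left half: drawer in front, flat display and window on top. Right half of deck: four white controls on black bezels, 2 x 2, 76 mm apart in x, 80 in y, order varies, all turned with the tester.
- rocker (a joint): Rocker angle, rad: 0 off (its front end, towards the robot, stands up), 0.36 fully over (front end down). Starts at 0 to 0.05, stays where it is left, turns under about 2 N at its end.
- rocker_end (a point): Point on top of the rocker's front half, 15.5 mm in front of the hinge, 5 mm inside the end; sinks about 5 mm as it goes over. Rocker 42 mm long (tester's x), 26 wide, shallow V on top, hinged at its middle 9.5 mm above the bezel's underside (the deck); bezel 58 x 46 x 3 mm. Press with a fingertip that does not reach past the hinge. In any of the four control places.
- drawer (a joint): How far the sample drawer is out, m: 0 fully home, starts 0.030 to 0.055. Slides along the tester's x (home is away from the robot, +x), needs about 2.5 N, stays where it is left, meets a stop at 0.
- drawer_front (a point): Centre of the front face of the drawer's upright white panel (110 wide, 45 tall, 12 mm thick, facing -x of the tester), 34 mm above the counter; it spans 11.5 to 56.5 mm above the counter. Fully home the panel stands 13 mm proud of the tester's front. The tray of stones behind it is part of the drawer.
- bar_key_top (a point): Centre of the top of the long bar key, 44 x 15 mm, long side along the tester's x. Cap 11 mm proud of a black 58 x 46 x 3 mm bezel on the deck: its top is 76 mm above the counter. In any of the four control places.
- bar_key (a joint): Long bar key. Sprung: starts to move at about 2 N, fully down at about 5 N after 6 mm, returns when let go. 0 up, 0.006 m fully down.
- round_key_top (a point): Centre of the top of the round key, 24 mm across; leave alone. Cap 11 mm proud of a black 58 x 46 x 3 mm bezel on the deck: its top is 76 mm above the counter. In any of the four control places.
- round_key (a joint): Round key. Sprung: starts to move at about 2 N, fully down at about 5 N after 6 mm, returns when let go. 0 up, 0.006 m fully down.
- square_key_top (a point): Centre of the top of the square key, 22 x 22 mm; leave alone. Cap 11 mm proud of a black 58 x 46 x 3 mm bezel on the deck: its top is 76 mm above the counter. In any of the four control places.
- square_key (a joint): Square key. Sprung: starts to move at about 2 N, fully down at about 5 N after 6 mm, returns when let go. 0 up, 0.006 m fully down.
- ring_box_mid (a point): Centre of a loose blue ring box, 56 x 56 mm, 42 mm tall, standing to one side of the tester. To be left alone.
- jar_mid (a point): Centre of a loose lidded jar, 48 mm across, 65 mm tall, standing to the other side of the tester. To be left alone.
- pen_mid (a point): Centre of the body of a loose black hand-held probe lying on the counter in front of the tester's right half: 18 x 90 mm, 18 mm high, with a 24 mm steel tip to its +y end. To be left alone.

How it is judged (in metres and radians):
On the way, in this order (a step that is already met when the one before it is completed fails the run):
1. the rocker is pressed fully over (value of joint rocker above 0.28 rad), for 0.1 s.
2. with the rocker over, the drawer is pushed home (value of joint rocker above 0.28 rad and value of joint drawer below 0.003 m), for 0.1 s.
3. with the rocker over and the drawer home, the long bar key is pressed down (all of step 2 and value of joint bar_key above 0.0045 m), for 0.1 s.
At the end, for the whole second after the job is handed in: Rocker over (at least 0.28 of 0.36 rad), drawer within 3 mm of home, all three keys up (within 1.5 mm), ring box, jar and probe within 20 mm of where they started (all of step 2 and value of joint each of bar_key, round_key, square_key below 0.0015 m and distance of each of ring_box_mid, jar_mid, pen_mid from where it was at the start of the episode below 0.02 m); the robot touches nothing.
It fails at once if the round or the square key is pressed (over 2.5 mm) (value of joint any of round_key, square_key above 0.0025 m).
It fails at once if the drawer is moved (over 8 mm) before the rocker is over (value of joint rocker below 0.28 rad and distance of drawer_front from where it was at the start of the episode above 0.008 m).
It fails at once if the bar key is pressed (over 3 mm) while the rocker is off or the drawer is open (value of joint bar_key above 0.003 m and (value of joint rocker below 0.28 rad or value of joint drawer above 0.003 m)).
It fails at once if the ring box, the jar or the probe is lifted, carried or pushed away (over 20 mm) (distance of any of ring_box_mid, jar_mid, pen_mid from where it was at the start of the episode above 0.02 m).
It also fails if it takes over 48 s, if anything falls off the work surface, if the arm or the gripper's body presses on something with over 40 N, if the wrist force passes 120 N, or if a joint passes its speed limit or range.

### The arm

A 6-joint arm with a two-finger parallel gripper is mounted at the origin on the work surface. World frame = base frame: x ahead of the robot, y to its left, z up, the work surface at z = 0. Lengths are in mm, angles in rad, forces in N, time in s.
With the tool pointing down it reaches from about 275 to 750 mm from the base axis. Payload 10.2 kg.
Tool frame: the origin (TCP) lies between the finger pads; the fingertips stand ctrl.tips_ahead ahead of it and the grasp point (between the pads) lies 8 mm behind it (ctrl.tips_ahead is the distance from the TCP to the fingertips, in mm); z points along the fingers, y is the direction in which the jaws open and shut (so a half turn about z gives the same grasp; the last joint's range is limited). The gripper opens to 85 mm and grips with 20 to 120 N. Pads are 22 mm wide; open, the fingers measure 114 mm over their backs; the gripper's body (76 mm by 85 mm) begins 54 mm behind the grasp point. The pads swing forward as they close: fully open they stand 13 mm farther back than shut.
Start: joints at [1.043, 0.313, 1.498, -0, 1.331, -0.223], TCP at [157.567, 500.803, 242.294] pointing down, gripper open.
Joint ranges: [-2.94, 2.94], [-0.97, 2.17], [0.19, 2.56], [-1.23, 4.37], [0.02, 3.11], [-2.88, 2.88]. Speed limits (rad/s): [2.39, 2.39, 3.01, 3.14, 3.14, 3.14].

### API

Orientations are given as a unit quaternion [w, x, y, z].
In Python, from rig import ctrl gives the robot as it stands. The module is installed in compiled form; this text tells all that it offers.
- The arm moves only by the tool move_arm, never from a script. Its argument "motion" is a list of rows, each an object with "offset": the shift along the tool's x, y, z in m, a list of three; "angular": the turn, a rotation vector about the tool's x, y, z in degrees, a list of three; "jaw": the finger opening in m, from 0 to 0.0854. In form: [{"offset": [tx, ty, tz], "angular": [ax, ay, az], "jaw": jaw}, ...]. A call has 1 to 5 rows; each row is the pose to reach, as a shift and turn from the pose commanded when the call began, along the tool's axes at that moment; what a row does not reach only later rows make up. A row lasts 1/8 s, in which the tool goes at most 62.5 mm and 10.7 degrees, less where a joint would pass 70% of its speed; a pose out of reach is approached as far as the arm can. A call with a gripper value outside its range is refused whole. The fingers move at their own pace and stop on an object; "squeeze" is the grip in N (left out, the last holds). Time passes only in rows, so rows that repeat a pose let the fingers close. It gives the time, the measured TCP pose, the force and the opening at its end, in the units of the state.
- ctrl.sense(): the state, without advancing time (a new reading comes with each control period).
- ctrl.capture(name): name is "scene" or "side" or "wrist"; returns a dict with "img" (480x640x3 uint8, red, green, blue), "intrinsics" (3x3 intrinsics, pixels), "rvec" (rotation vector, rad) and "tvec" (3), from world to camera coordinates, as OpenCV has them. Camera axes: x right, y down, z forward; pixel columns grow to the right and rows downward; lengths in mm; the calibration is good to about 2 mm. A picture is of the moment at which its call begins. There is no depth.
- ctrl.finish_job(): hands the job in, once; it reports no verdict.
The state is a dict: "time_s": time; "joints": joint angles; "dq": joint speeds; "tau": joint torques, N m; "eef_pos": TCP position; "ee_rot": TCP orientation; "force": force on the tool from outside, world axes, zero at the start; "wrist_torque": the same for the moment, N m; "grip_width": opening from 0.0 (shut) to 1.0 (fully open).
Only numpy, scipy, OpenCV 4.12 (cv2) and the standard library are available. Lean on these libraries where they do the work, as an engineer would, in place of code of your own. Each camera call takes 0.05 s, during which the arm holds its last target. There are 200 camera calls.

## Working session

There is one attempt and no reset: what is moved stays moved. The work goes in short steps, Python scripts to look and compute and a tool call to move; the robot and the scene stay as the last step left them, time stands still between calls to the robot, and variables do not carry over. Pictures are saved under pics/ and viewed, about 8 in all and at most 12, crops included, and the job is handed in when it is done.

Besides the shell and the picture viewer there is one more tool, called as name(argument=value, ...), one argument or row to a line, values as JSON. move_arm: Moves the arm, as the interface text tells. Its arguments: {"type":"object","properties":{"motion":{"type":"array","items":{"type":"object","properties":{"offset":{"type":"array","items":{"type":"number"}},"angular":{"type":"array","items":{"type":"number"}},"jaw":{"type":"number"}}}},"squeeze":{"type":"number"}},"required":["motion"]}

```bash
mkdir -p pics; python3 - <<'E'
from rig import ctrl
import cv2
s=ctrl.sense(); print(s['time_s'],s['eef_pos'],s['ee_rot'],s['grip_width'],ctrl.tips_ahead)
for n in ['scene','side']:
    c=ctrl.capture(n); cv2.imwrite(f'pics/{n}0.png',c['img'][:,:,::-1]); print(n,c['intrinsics'].tolist(),c['rvec'],c['tvec'])
E
```

```text
0.0 [157.44479078 500.59661041 241.75036803] [-2.43706010e-04  1.51804000e-01  9.88410414e-01 -5.82075879e-04] 0.9962451542261513 11.0
scene [[612.2511383180224, 0.0, 322.384586812459], [0.0, 612.2511383180224, 238.73497234505706], [0.0, 0.0, 1.0]] [ 1.15640906  2.54373978 -0.76282777] [ 331.59187765 -307.5421061  1433.11543529]
side [[538.9495770345455, 0.0, 327.35074294719374], [0.0, 538.9495770345455, 239.65558434852045], [0.0, 0.0, 1.0]] [ 2.10697614 -0.36329474  0.22393982] [-504.41897487  167.0008522   882.27785263]
```

View pics/scene0.png

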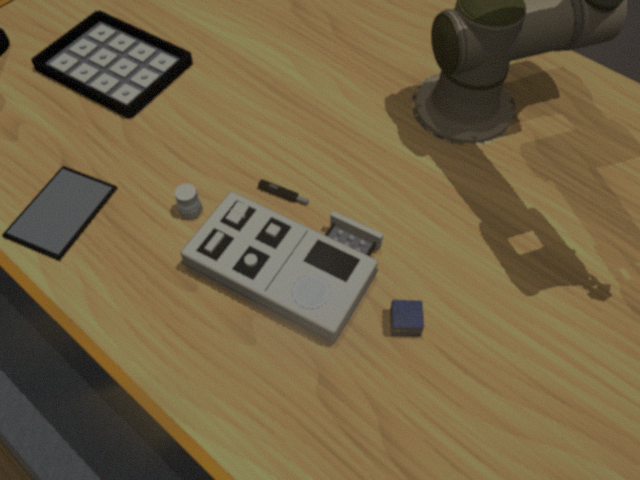

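View pics/side0.png

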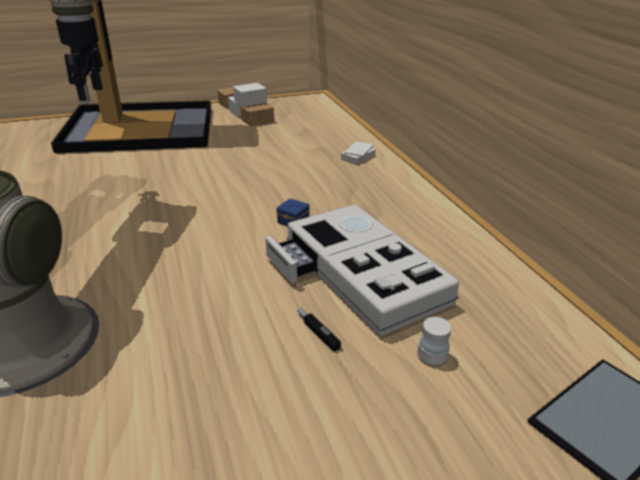

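The tester lies near scene (280,262). The rocker looks front right (238,213), the bar back right (214,242), the square key front left and the round key back left. The drawer is open at (352,233). I'll enlarge both views next.

```bash
python3 - <<'E'
import cv2
a=cv2.imread('pics/scene0.png')[170:350,165:405]; b=cv2.imread('pics/side0.png')[195:345,260:460]
cv2.imwrite('pics/scene_c.png',cv2.resize(a,None,fx=3.333333,fy=3.333333,interpolation=cv2.INTER_CUBIC))
cv2.imwrite('pics/side_c.png',cv2.resize(b,None,fx=4,fy=4,interpolation=cv2.INTER_CUBIC))
E
```

```text
(no output)
```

View pics/scene_c.png

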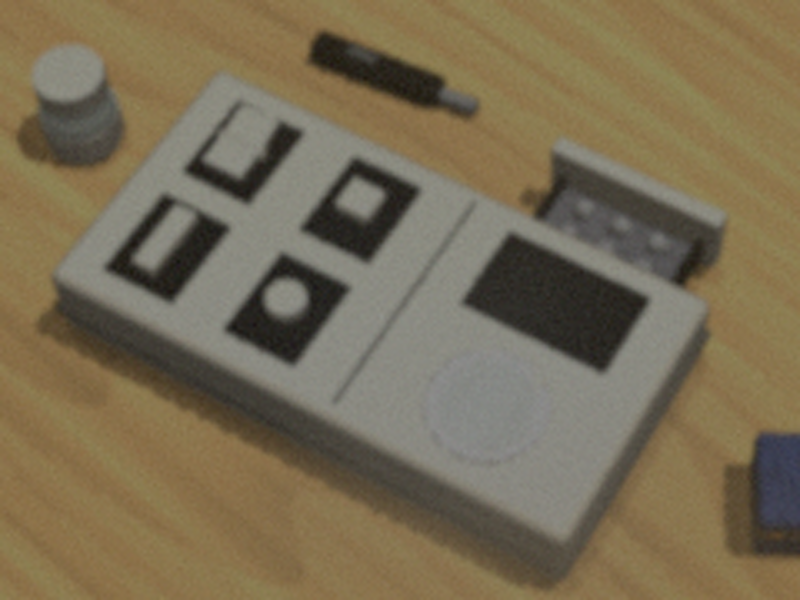

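View pics/side_c.png

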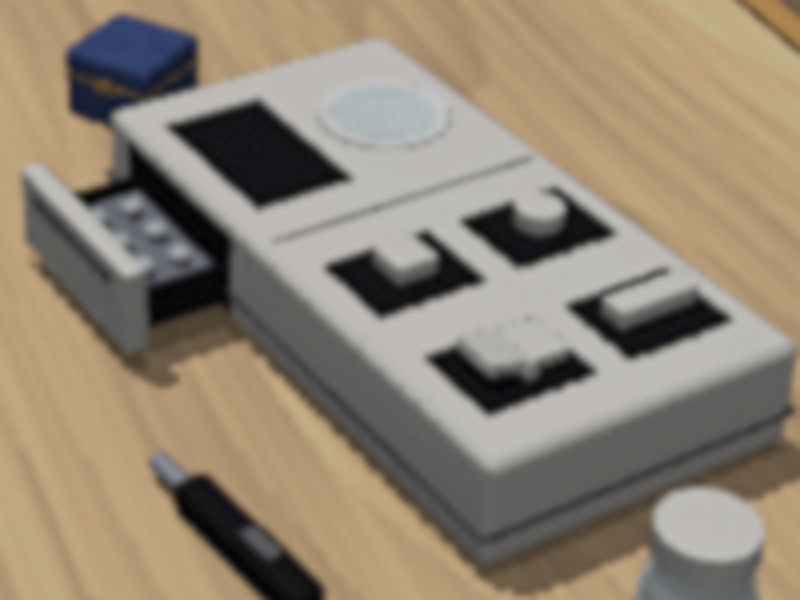

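```bash
cat > h.py <<'E'
import numpy as np, cv2
from scipy.optimize import least_squares
CAM={'scene':(612.251,322.385,238.735,[1.15640906,2.54373978,-0.76282777],[331.59187765,-307.5421061,1433.11543529]),
'side':(538.950,327.351,239.656,[2.10697614,-0.36329474,0.22393982],[-504.41897487,167.0008522,882.27785263])}
def proj(n,P):
    f,cx,cy,r,t=CAM[n]; return cv2.projectPoints(np.array(P,float).reshape(-1,1,3),np.array(r),np.array(t),np.array([[f,0,cx],[0,f,cy],[0,0,1.]]),None)[0].reshape(-1,2)
E
python3 - <<'E'
from h import *
D=np.array
obs={'scene':D([[222,72],[57,280],[568,545],[708,308],[245,151],[361,209],[167,247],[287,307],[556,142],[726,213]])/3.333333+[165,170],
'side':D([[490,470],[795,348],[378,40],[115,112],[511,366],[405,274],[650,312],[538,228],[128,272],[26,170]])/4+[260,195]}
def model(p):
    x,y,a,cx,cy,d,dy=p
    L=[[-85,-165,62],[85,-165,62],[85,165,62],[-85,165,62],[cx-38,cy-40,65],[cx-38,cy+40,65],[cx+38,cy-40,65],[cx+38,cy+40,65],[-98-d,dy-55,56.5],[-98-d,dy+55,56.5]]
    c,s=np.cos(a),np.sin(a); L=D(L,float); return np.c_[x+c*L[:,0]-s*L[:,1],y+s*L[:,0]+c*L[:,1],L[:,2]]
def res(p,full=0):
    W=model(p); return np.concatenate([(proj(n,W)-obs[n]).ravel() for n in obs])
for a0 in (0,.5,-.5):
    s=least_squares(res,[500,0,a0,0,-80,40,80],loss='soft_l1'); print(s.cost,s.x)
    
r=res(s.x).reshape(2,-1,2); print(r.round(1).tolist()); print(model(s.x).round(1))
E
```

```text
14.366662288012712 [ 6.10587128e+02 -1.37873647e+01  1.98407378e-01 -6.54366119e-01
 -7.74080285e+01  4.38112231e+01  8.74614651e+01]
14.36666228801219 [ 6.10587125e+02 -1.37873671e+01  1.98407382e-01 -6.54363663e-01
 -7.74080264e+01  4.38112189e+01  8.74614681e+01]
14.36666228802191 [ 6.10587122e+02 -1.37873685e+01  1.98407380e-01 -6.54358626e-01
 -7.74080251e+01  4.38112156e+01  8.74614685e+01]
[[[-0.1, -1.5], [-2.6, -1.0], [0.1, 1.0], [2.8, -1.7], [-0.3, 0.1], [0.1, -0.2], [0.2, -0.0], [0.2, 0.3], [0.5, -0.8], [-0.0, 1.2]], [[-0.1, -0.2], [2.2, -1.4], [0.8, -2.0], [-2.4, -0.6], [0.1, 0.0], [-0.0, -0.1], [-0.1, 0.5], [0.2, -0.1], [0.7, 1.6], [-0.3, -0.4]]]
[[ 559.8 -192.3   62. ]
 [ 726.4 -158.8   62. ]
 [ 661.4  164.7   62. ]
 [ 494.7  131.2   62. ]
 [ 595.8 -136.5   65. ]
 [ 580.1  -58.1   65. ]
 [ 670.3 -121.5   65. ]
 [ 654.6  -43.1   65. ]
 [ 465.2   -9.9   56.5]
 [ 443.5   97.9   56.5]]
```

```bash
cat >> h.py <<'E'
from scipy.spatial.transform import Rotation as Ro
T0=np.array([610.59,-13.79]); YAW=0.1984; HX,HY=-38.65,-117.4  # tester pose; rocker bezel in tester frame
def world(lx,ly): return T0+Ro.from_euler('z',YAW).as_matrix()[:2,:2]@np.array([lx,ly])
def delta(lx,ly,z):
    "tool-frame offset (m) and turn (deg) to put the TCP at tester (lx,ly), world z (mm), tool down, aligned"
    from rig import ctrl
    s=ctrl.sense(); q=s['ee_rot']; R=Ro.from_quat([q[1],q[2],q[3],q[0]])
    c,n=np.cos(YAW),np.sin(YAW); G=Ro.from_matrix([[-c,-n,0],[-n,c,0],[0,0,-1]])
    w=np.r_[world(lx,ly),z]
    print('t',round(s['time_s'],2),'pos',s['eef_pos'].round(1) if hasattr(s['eef_pos'],'round') else s['eef_pos'],'F',np.round(s['force'],1),'grip',round(s['grip_width'],3),'tips',ctrl.tips_ahead)
    print('target',w.round(1),'offset m',(R.inv().apply(w-np.array(s['eef_pos']))/1000).round(4),'turn deg',np.degrees((R.inv()*G).as_rotvec()).round(2))
E
python3 -c "
from h import *
delta(HX-17,HY,150)"
```

```text
t 0.1 pos [157.5 500.6 241.8] F [ 0.2 -0.4  0.3] grip 0.996 tips 11.0
target [ 579.2 -139.9  150. ] offset m [-0.5945 -0.4843  0.0922] turn deg [ -0.06  -0.03 -28.83]
```

move_arm(
  motion=[
    {"offset":[-0.12,-0.1,0.0],"angular":[0,0,-6],"jaw":0},
    {"offset":[-0.24,-0.2,0.01],"angular":[0,0,-12],"jaw":0},
    {"offset":[-0.36,-0.3,0.03],"angular":[0,0,-18],"jaw":0},
    {"offset":[-0.48,-0.39,0.05],"angular":[0,0,-24],"jaw":0},
    {"offset":[-0.594,-0.484,0.06],"angular":[0,0,-28.8],"jaw":0},
  ],
)

```text
time_s: 0.72
eef_pos: [328.4, 237.9, 222.9]
ee_rot: [0.0, -0.1, 0.995, 0.0]
force: [1.1, 1.6, -0.2]
grip_width: 0.004
```

```bash
python3 -c "
from h import *
delta(HX-17,HY,150)"
```

```text
t 0.72 pos [328.4 237.9 222.9] F [ 1.1  1.6 -0.2] grip 0.004 tips 11.0
target [ 579.2 -139.9  150. ] offset m [-0.1703 -0.4202  0.0729] turn deg [0.   0.01 0.15]
```

move_arm(
  motion=[
    {"offset":[-0.17,-0.42,0.073],"angular":[0,0,0],"jaw":0},
    {"offset":[-0.17,-0.42,0.073],"angular":[0,0,0],"jaw":0},
    {"offset":[-0.17,-0.42,0.073],"angular":[0,0,0],"jaw":0},
    {"offset":[-0.17,-0.42,0.073],"angular":[0,0,0],"jaw":0},
    {"offset":[-0.17,-0.42,0.073],"angular":[0,0,0],"jaw":0},
  ],
)

```text
time_s: 1.35
eef_pos: [498.2, -19.9, 172.9]
ee_rot: [-0.0, -0.099, 0.995, 0.0]
force: [-0.1, 0.3, 0.8]
grip_width: 0.003
```

```bash
python3 -c "
from h import *
delta(HX-17,HY,150)"
```

```text
t 1.35 pos [498.2 -19.9 172.9] F [-0.1  0.3  0.8] grip 0.003 tips 11.0
target [ 579.2 -139.9  150. ] offset m [-0.0558 -0.1335  0.0229] turn deg [ 0.01 -0.01 -0.05]
```

move_arm(
  motion=[
    {"offset":[-0.056,-0.1335,0.042],"angular":[0,0,0],"jaw":0},
    {"offset":[-0.056,-0.1335,0.042],"angular":[0,0,0],"jaw":0},
    {"offset":[-0.056,-0.1335,0.042],"angular":[0,0,0],"jaw":0},
    {"offset":[-0.056,-0.1335,0.042],"angular":[0,0,0],"jaw":0},
  ],
)

```text
time_s: 1.85
eef_pos: [578.5, -138.9, 130.0]
ee_rot: [-0.001, -0.098, 0.995, 0.001]
force: [-0.3, 0.6, -0.6]
grip_width: -0.003
```

```bash
python3 - <<'E'
from h import *
from rig import ctrl
delta(HX-17,HY,100)
c=ctrl.capture('wrist'); im=c['img'][:,:,::-1].copy()
K,r,t=c['intrinsics'],np.array(c['rvec']),np.array(c['tvec'])
P=[[*world(a,b),65] for dx in(0,76) for dy in (0,80) for a,b in[(HX+dx+i*29,HY+dy+j*23) for i,j in((1,1),(1,-1),(-1,-1),(-1,1))]]
P+=[[*world(HX-15.5,HY),74],[*world(HX+76,HY),76]]
for u in cv2.projectPoints(np.array(P).reshape(-1,1,3),r,t,K,None)[0].reshape(-1,2): cv2.circle(im,(int(u[0]),int(u[1])),3,(0,0,255),1)
s=cv2.imread('pics/scene0.png')
cv2.imwrite('pics/w1.png',im)
E
```

```text
t 1.85 pos [ 578.5 -138.9  130. ] F [-0.3  0.6 -0.6] grip -0.003 tips 11.0
target [ 579.2 -139.9  100. ] offset m [-0.0005 -0.0011  0.03  ] turn deg [ 0.07 -0.1  -0.13]
```

View pics/w1.png

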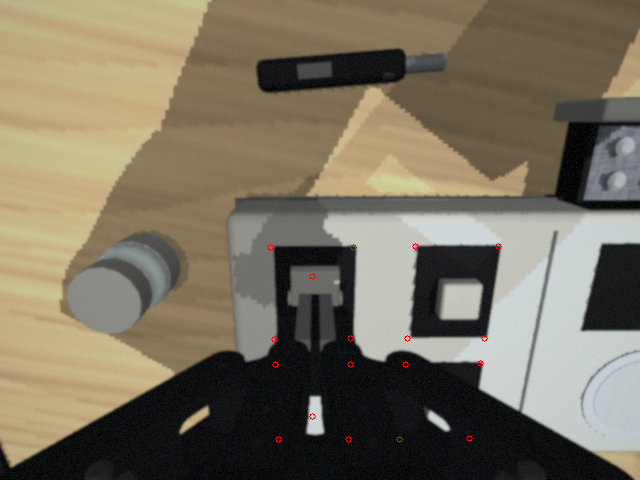

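The wrist view shows the rocker at about (315,285) right ahead of the shut fingertips. The predicted bezel corners agree to about 2 mm, so I'll descend.

move_arm(
  motion=[
    {"offset":[-0.0005,-0.0005,0.02],"angular":[0,0,0],"jaw":0},
    {"offset":[-0.0005,-0.0005,0.034],"angular":[0,0,0],"jaw":0},
    {"offset":[-0.0005,-0.0005,0.037],"angular":[0,0,0],"jaw":0},
    {"offset":[-0.0005,-0.0005,0.039],"angular":[0,0,0],"jaw":0},
    {"offset":[-0.0005,-0.0005,0.041],"angular":[0,0,0],"jaw":0},
  ],
)

```text
time_s: 2.52
eef_pos: [579.4, -138.2, 90.9]
ee_rot: [0.0, -0.099, 0.995, -0.0]
force: [0.2, -0.2, 0.6]
grip_width: -0.001
```

move_arm(
  motion=[
    {"offset":[0,0,0.002],"angular":[0,0,0],"jaw":0},
    {"offset":[0,0,0.003],"angular":[0,0,0],"jaw":0},
    {"offset":[0,0,0.004],"angular":[0,0,0],"jaw":0},
    {"offset":[0,0,0.005],"angular":[0,0,0],"jaw":0},
    {"offset":[0,0,0.005],"angular":[0,0,0],"jaw":0},
  ],
)

```text
time_s: 3.15
eef_pos: [579.3, -138.3, 85.4]
ee_rot: [0.0, -0.099, 0.995, -0.0]
force: [-1.5, -0.7, 1.3]
grip_width: -0.001
```

move_arm(
  motion=[
    {"offset":[0,0,0.001],"angular":[0,0,0],"jaw":0},
    {"offset":[0,0,0.002],"angular":[0,0,0],"jaw":0},
    {"offset":[0,0,0.003],"angular":[0,0,0],"jaw":0},
    {"offset":[0,0,0.004],"angular":[0,0,0],"jaw":0},
    {"offset":[0,0,0.004],"angular":[0,0,0],"jaw":0},
  ],
)

```text
time_s: 3.78
eef_pos: [579.3, -138.4, 84.2]
ee_rot: [0.0, -0.099, 0.995, -0.001]
force: [-13.1, 1.5, 25.9]
grip_width: 0.004
```

move_arm(
  motion=[
    {"offset":[0,0,-0.006],"angular":[0,0,0],"jaw":0},
    {"offset":[0,0,-0.03],"angular":[0,0,0],"jaw":0},
    {"offset":[0.03,0,-0.06],"angular":[0,0,0],"jaw":0},
    {"offset":[0.03,0,-0.06],"angular":[0,0,0],"jaw":0},
  ],
)

```text
time_s: 4.28
eef_pos: [549.8, -144.6, 143.2]
ee_rot: [0.002, -0.098, 0.995, -0.001]
force: [0.1, -0.0, -0.6]
grip_width: -0.001
```

```bash
python3 - <<'E'
from h import *
from rig import ctrl
delta(-160,87.5,130)
w=ctrl.capture('wrist')['img'][:,:,::-1]; s=ctrl.capture('side')['img'][:,:,::-1]; b=cv2.imread('pics/side0.png')
z=lambda i,k:cv2.resize(i,(k,300),interpolation=cv2.INTER_CUBIC)
f=lambda i:z(i[255:315,350:430],400)
cv2.imwrite('pics/m2.png',np.vstack([np.hstack([f(b),f(s)]),np.hstack([z(w,400),z(w[240:420,240:480],400)])]))
E
```

```text
t 4.28 pos [ 549.8 -144.6  143.2] F [ 0.1 -0.  -0.6] grip -0.001 tips 11.0
target [436.5  40.5 130. ] offset m [0.075  0.2037 0.0126] turn deg [-0.11  0.16 -0.08]
```

View pics/m2.png

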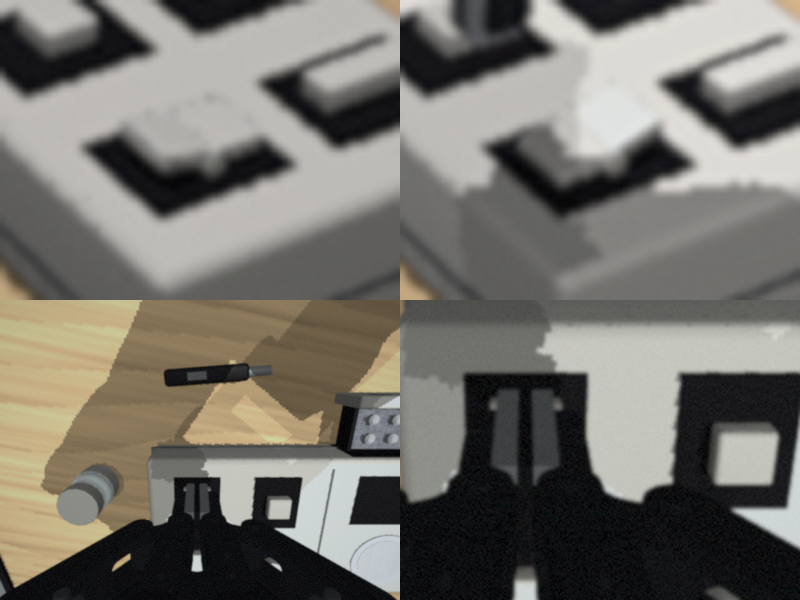

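The side crops show the rocker before (top left, front up) and after (top right, rear up), so it has gone over. I'll press once more, farther from the hinge, to make sure it is fully over.

move_arm(
  motion=[
    {"offset":[-0.024,0,0.03],"angular":[0,0,0],"jaw":0},
    {"offset":[-0.024,0,0.054],"angular":[0,0,0],"jaw":0},
    {"offset":[-0.024,0,0.058],"angular":[0,0,0],"jaw":0},
    {"offset":[-0.024,0,0.061],"angular":[0,0,0],"jaw":0},
    {"offset":[-0.024,0,0.062],"angular":[0,0,0],"jaw":0},
  ],
)

```text
time_s: 5.0
eef_pos: [574.4, -138.9, 83.2]
ee_rot: [0.001, -0.099, 0.995, -0.0]
force: [-17.5, 8.8, 47.5]
grip_width: 0.003
```

move_arm(
  motion=[
    {"offset":[0,0,0.001],"angular":[0,0,0],"jaw":0},
    {"offset":[0,0,0.002],"angular":[0,0,0],"jaw":0},
    {"offset":[0,0,0.002],"angular":[0,0,0],"jaw":0},
  ],
)

```text
time_s: 5.38
eef_pos: [574.5, -138.9, 83.1]
ee_rot: [0.001, -0.099, 0.995, -0.001]
force: [-22.0, 10.7, 57.1]
grip_width: 0.0
```

move_arm(
  motion=[
    {"offset":[0,0,-0.01],"angular":[0,0,0],"jaw":0},
    {"offset":[0.02,0,-0.05],"angular":[0,0,0],"jaw":0},
    {"offset":[0.07,0.05,-0.06],"angular":[0,0,0],"jaw":0},
    {"offset":[0.105,0.1,-0.06],"angular":[0,0,0],"jaw":0},
    {"offset":[0.11,0.15,-0.06],"angular":[0,0,0],"jaw":0},
  ],
)

```text
time_s: 6.0
eef_pos: [434.2, -12.9, 136.6]
ee_rot: [-0.001, -0.098, 0.995, 0.0]
force: [1.6, 0.2, -0.8]
grip_width: -0.003
```

```bash
python3 -c "
from h import *
delta(-172,87.5,41)"
```

```text
t 6.0 pos [434.2 -12.9 136.6] F [ 1.6  0.2 -0.8] grip -0.003 tips 11.0
target [424.7  38.1  41. ] offset m [-0.0007  0.0517  0.0956] turn deg [ 0.06 -0.08 -0.14]
```

move_arm(
  motion=[
    {"offset":[0,0.052,0],"angular":[0,0,0],"jaw":0},
    {"offset":[0,0.052,0.04],"angular":[0,0,0],"jaw":0},
    {"offset":[0,0.052,0.08],"angular":[0,0,0],"jaw":0},
    {"offset":[0,0.052,0.095],"angular":[0,0,0],"jaw":0},
    {"offset":[0,0.052,0.095],"angular":[0,0,0],"jaw":0},
  ],
)

```text
time_s: 6.62
eef_pos: [425.1, 37.4, 40.9]
ee_rot: [-0.002, -0.099, 0.995, 0.001]
force: [0.6, -0.0, 0.3]
grip_width: 0.003
```

```bash
python3 - <<'E'
from h import *
from rig import ctrl
delta(-109,87.5,41)
s=ctrl.capture('side')['img'][:,:,::-1]
cv2.imwrite('pics/m3.png',cv2.resize(s[180:330,250:450],None,fx=4,fy=4,interpolation=cv2.INTER_CUBIC))
E
```

```text
t 6.62 pos [425.1  37.4  40.9] F [ 0.6 -0.   0.3] grip 0.003 tips 11.0
target [486.5  50.5  41. ] offset m [-0.0628  0.0008 -0.0003] turn deg [ 0.08 -0.19 -0.02]
```

View pics/m3.png

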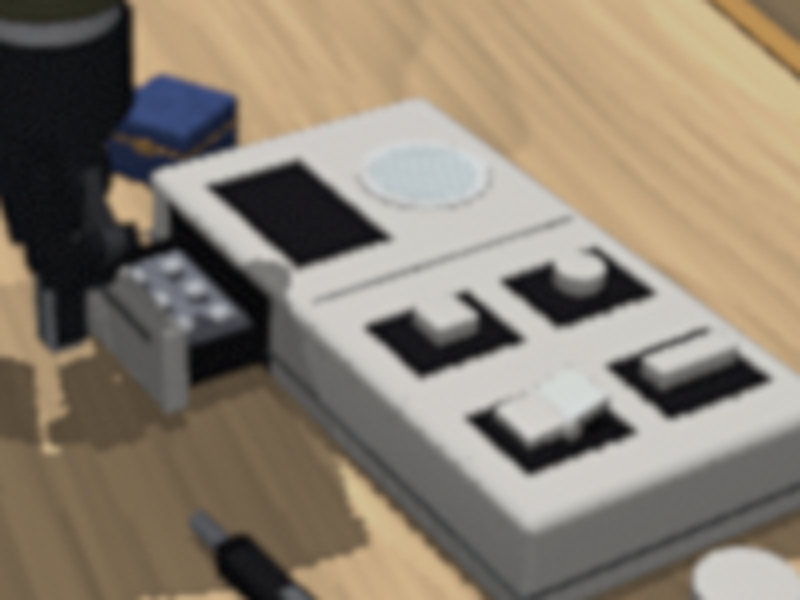

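The rocker's front is down at (525,415). The fingers stand just in front of the drawer panel at about (60,310), so I'll push now.

move_arm(
  motion=[
    {"offset":[-0.012,0.001,0],"angular":[0,0,0],"jaw":0},
    {"offset":[-0.022,0.001,0],"angular":[0,0,0],"jaw":0},
    {"offset":[-0.032,0.001,0],"angular":[0,0,0],"jaw":0},
    {"offset":[-0.042,0.001,0],"angular":[0,0,0],"jaw":0},
    {"offset":[-0.05,0.001,0],"angular":[0,0,0],"jaw":0},
  ],
)

```text
time_s: 7.3
eef_pos: [475.2, 48.0, 42.4]
ee_rot: [0.0, -0.099, 0.995, -0.0]
force: [-3.1, -0.4, 1.5]
grip_width: 0.003
```

move_arm(
  motion=[
    {"offset":[-0.004,0,0],"angular":[0,0,0],"jaw":0},
    {"offset":[-0.007,0,0],"angular":[0,0,0],"jaw":0},
    {"offset":[-0.009,0,0],"angular":[0,0,0],"jaw":0},
    {"offset":[-0.011,0,0],"angular":[0,0,0],"jaw":0},
    {"offset":[-0.011,0,0],"angular":[0,0,0],"jaw":0},
  ],
)

```text
time_s: 7.92
eef_pos: [485.6, 50.0, 42.4]
ee_rot: [0.0, -0.099, 0.995, 0.0]
force: [-1.5, 0.7, -1.2]
grip_width: 0.001
```

Not at the stop yet; I'll push on in small steps.

move_arm(
  motion=[
    {"offset":[-0.002,0,0],"angular":[0,0,0],"jaw":0},
    {"offset":[-0.004,0,0],"angular":[0,0,0],"jaw":0},
    {"offset":[-0.005,0,0],"angular":[0,0,0],"jaw":0},
    {"offset":[-0.005,0,0],"angular":[0,0,0],"jaw":0},
  ],
)

```text
time_s: 8.43
eef_pos: [485.9, 50.2, 42.2]
ee_rot: [-0.006, -0.099, 0.995, -0.0]
force: [-27.7, -10.7, 22.1]
grip_width: 0.0
```

Stopped against about 28 N exactly where home was predicted. I'll back off and go over the bar key.

move_arm(
  motion=[
    {"offset":[0.01,0,0],"angular":[0,0,0],"jaw":0},
    {"offset":[0.04,0,0],"angular":[0,0,0],"jaw":0},
    {"offset":[0.04,0,-0.06],"angular":[0,0,0],"jaw":0},
    {"offset":[0.04,0,-0.11],"angular":[0,0,0],"jaw":0},
    {"offset":[0.04,-0.04,-0.12],"angular":[0,0,0],"jaw":0},
  ],
)

```text
time_s: 9.05
eef_pos: [460.4, 4.4, 165.8]
ee_rot: [0.004, -0.1, 0.995, -0.001]
force: [0.4, -0.4, -1.3]
grip_width: 0.001
```

```bash
python3 - <<'E'
from h import *
from rig import ctrl
delta(HX+76,HY,130)
s=ctrl.capture('side')['img'][:,:,::-1]
cv2.imwrite('pics/m4.png',cv2.resize(s[180:330,250:450],None,fx=4,fy=4,interpolation=cv2.INTER_CUBIC))
E
```

```text
t 9.05 pos [460.4   4.4 165.8] F [ 0.4 -0.4 -1.3] grip 0.001 tips 11.0
target [ 670.3 -121.5  130. ] offset m [-0.1804 -0.1652  0.0375] turn deg [-0.16  0.4   0.16]
```

View pics/m4.png

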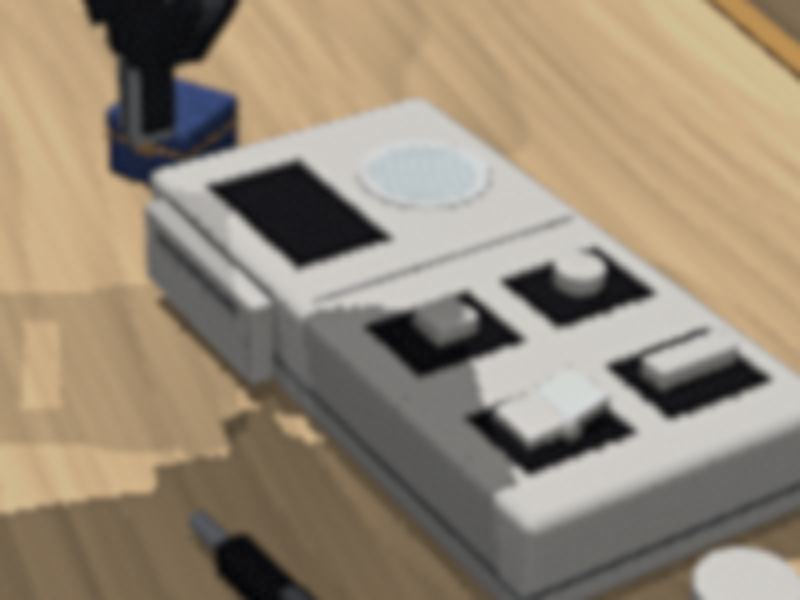

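The drawer is home, with its panel flush at (205,290), and the rocker is still over. Next is the bar key at (690,365).

move_arm(
  motion=[
    {"offset":[-0.045,-0.042,0.01],"angular":[0,0,0],"jaw":0},
    {"offset":[-0.09,-0.083,0.02],"angular":[0,0,0],"jaw":0},
    {"offset":[-0.135,-0.124,0.03],"angular":[0,0,0],"jaw":0},
    {"offset":[-0.18,-0.165,0.037],"angular":[0,0,0],"jaw":0},
    {"offset":[-0.18,-0.165,0.037],"angular":[0,0,0],"jaw":0},
  ],
)

```text
time_s: 9.72
eef_pos: [669.5, -124.7, 122.2]
ee_rot: [-0.001, -0.098, 0.995, 0.0]
force: [-0.2, 0.6, -1.2]
grip_width: -0.006
```

```bash
python3 -c "
from h import *
delta(HX+76,HY,90)"
```

```text
t 9.72 pos [ 669.5 -124.7  122.2] F [-0.2  0.6 -1.2] grip -0.006 tips 11.0
target [ 670.3 -121.5   90. ] offset m [-0.0015  0.0029  0.0322] turn deg [ 0.03 -0.06 -0.15]
```

move_arm(
  motion=[
    {"offset":[-0.0015,0.003,0.025],"angular":[0,0,0],"jaw":0},
    {"offset":[-0.0015,0.003,0.034],"angular":[0,0,0],"jaw":0},
    {"offset":[-0.0015,0.003,0.038],"angular":[0,0,0],"jaw":0},
    {"offset":[-0.0015,0.003,0.041],"angular":[0,0,0],"jaw":0},
    {"offset":[-0.0015,0.003,0.042],"angular":[0,0,0],"jaw":0},
  ],
)

```text
time_s: 10.35
eef_pos: [668.8, -119.2, 84.2]
ee_rot: [0.0, -0.099, 0.995, -0.0]
force: [-2.1, 0.6, 4.0]
grip_width: -0.004
```

move_arm(
  motion=[
    {"offset":[0,0,0.002],"angular":[0,0,0],"jaw":0},
    {"offset":[0,0,0.004],"angular":[0,0,0],"jaw":0},
    {"offset":[0,0,0.005],"angular":[0,0,0],"jaw":0},
    {"offset":[0,0,0.006],"angular":[0,0,0],"jaw":0},
    {"offset":[0,0,0.006],"angular":[0,0,0],"jaw":0},
  ],
)

```text
time_s: 10.98
eef_pos: [669.0, -119.3, 80.8]
ee_rot: [0.001, -0.099, 0.995, -0.001]
force: [-11.4, 3.9, 23.1]
grip_width: 0.001
```

Bottomed out at 23 N, with the tip at about 70 mm as expected. I'll hold briefly, then release and retreat.

move_arm(
  motion=[
    {"offset":[0,0,0],"angular":[0,0,0],"jaw":0},
    {"offset":[0,0,0],"angular":[0,0,0],"jaw":0},
    {"offset":[0,0,-0.015],"angular":[0,0,0],"jaw":0},
    {"offset":[0,0,-0.07],"angular":[0,0,0],"jaw":0},
    {"offset":[0,0,-0.12],"angular":[0,0,0],"jaw":0},
  ],
)

```text
time_s: 11.6
eef_pos: [668.7, -119.4, 199.0]
ee_rot: [0.0, -0.099, 0.995, -0.0]
force: [0.9, 1.0, 1.2]
grip_width: 0.0
```

move_arm(
  motion=[
    {"offset":[0.06,0,0],"angular":[0,0,0],"jaw":0},
    {"offset":[0.12,0,0],"angular":[0,0,0],"jaw":0},
    {"offset":[0.18,0,0],"angular":[0,0,0],"jaw":0},
    {"offset":[0.22,0,0],"angular":[0,0,0],"jaw":0},
    {"offset":[0.22,0,0],"angular":[0,0,0],"jaw":0},
  ],
)

```text
time_s: 12.22
eef_pos: [451.6, -163.0, 197.8]
ee_rot: [0.0, -0.098, 0.995, -0.0]
force: [0.7, -0.6, -0.1]
grip_width: -0.0
```

```bash
python3 - <<'E'
from rig import ctrl
import cv2,numpy as np
s=ctrl.sense(); print(s['time_s'],s['eef_pos'],s['force'])
s=ctrl.capture('side')['img'][:,:,::-1]; a=ctrl.capture('scene')['img'][:,:,::-1]
cv2.imwrite('pics/m5.png',np.vstack([cv2.resize(s[195:375,260:470],(700,600))[:, :][:600:2,::1][:300], cv2.resize(a[170:350,165:425],(700,300))]) if 0 else np.hstack([cv2.resize(s[190:370,260:460],(400,360)),cv2.resize(a[170:350,165:365+40],(400,300)) if 0 else cv2.resize(a[165:345,170:430],(400,360))]))
E
```

```text
12.225 [ 451.56516    -163.04361331  197.80174692] [ 0.65128398 -0.60825284 -0.09068684]
```

View pics/m5.png

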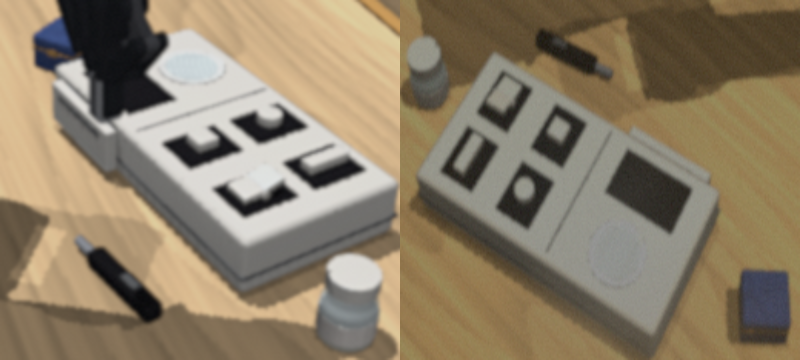

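The final view shows the rocker over, the drawer home at (660,150), all keys up, and the probe, jar and box where they were. The arm is clear, so I'll hand in.

```bash
python3 -c "
from rig import ctrl
print(ctrl.finish_job())"
```

```text
the job is handed in; nothing more can be done
None
```

The stone check was carried out in the required order and handed in at about 12 s of robot time. `finish_job` gives no verdict, so the results below rest on force readings and pictures.

1. **Rocker:** I pressed the front end twice, the second time farther from the hinge. It met a hard stop at up to 57 N upward, and the pictures show the front end down.
2. **Drawer:** I pushed it until it stopped at about 28 N, at the position predicted for home. Its panel looks flush in the pictures.
3. **Bar key:** I pressed it until it bottomed out at 23 N, with the fingertips about 70 mm above the counter as expected, then let it spring back.

In the last pictures the rocker is still over, the drawer is home and all the keys look up. The ring box, jar and probe look unmoved, and the arm is clear with the wrist force near zero. I judged these end states by eye and did not measure them. The only disagreement was about 2 mm between the wrist view and my predicted bezel corners. That is within the calibration tolerance and I did not chase it.

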